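# Hold back the shaker's belt tensioner for a belt change

### The job

The orbital shaker's platform is off for a belt change, and a square oil bottle has toppled onto its open deck, in the way of the tensioner arm: stand the bottle upright on the bench, clear of the machine, and let go of it. Then swing the sprung tensioner arm (it has a black grip knob on its end) back past the last of its three ratchet clicks, and finish still holding it there, a little beyond the last click so that your grip and not the pawl carries the spring, while I slip the new belt on. Leave the beaker, the screwdriver and the dish of screws where they are.

Things in the scene. Friction and masses are not known exactly. Their poses are not given: they have to be found in the camera images.
- shaker: Fixed white orbital shaker housing, 300 mm (x) by 360 mm (y), flat grey deck 75 mm above the bench. Origin at the centre of its underside; -x is its front (control panel); turned up to 15 degrees. On the deck (mm, this frame): pulleys at (65, 90), 120 across, and (75, -125), 40 across, up to 40 above the deck (big one's spindle 50); cranks 25 high at (125, 158), (-120, 150), (128, -45).
- tensioner_pivot (a point): Centre of the tensioner's upright hinge, at (-70, 40) mm in the shaker's frame; round it sit the grey spring drum (52 mm across, top 38 mm above the deck) and the toothed ratchet disc. The pawl bears on the disc from the +y side.
- tensioner_knob (a point): Middle of the black upright grip knob on the free end of the tensioner arm: a vertical cylinder 22 mm across and 50 mm tall, from 40 to 90 mm above the deck, 131 mm from the pivot. Below it are an idler pulley (36 mm across, 18 to 36 mm above the deck) and the flat steel arm (24 mm wide, 8 to 16 mm above the deck).
- tensioner_arm: The swinging arm with idler pulley and knob. Origin on the hinge axis at deck height, z up, x along the arm from the hinge to the knob.
- tensioner (a joint): Swing of the arm in rad: 0 at rest at its stop (arm at -0.70 rad from the shaker's +x axis), grows as it is swung back, clockwise from above, towards the shaker's front; end stop 0.90. A spring drives it to 0: about 3 N at the knob at 0, 7 N at 0.85. The pawl clicks in at about 0.30, 0.50 and 0.70; let go, the arm rests on it there. Held beyond 0.72 the pawl bears nothing.
- pawl (a joint): Lift of the ratchet pawl in rad: 0 when it is dropped in behind a tooth or below the teeth, about 0.1 when it rides over the crest of a tooth.
- oil_bottle: Closed white square plastic oil bottle, 0.14 kg, black round cap. Body 42 x 42 mm, 80 mm long, sloping shoulder, cap 27 mm across from 88 to 108 mm. Origin at the centre of its square foot; x runs from foot to cap (up when it stands), y, z square to its sides. Starts lying on one side face on the deck near the shaker's front right corner, cap to the right or front right.
- beaker: Glass beaker, 68 mm across, 90 mm tall, standing on the bench to the left; origin at the centre of its underside. Leave alone.
- screwdriver: Screwdriver with a black handle, 200 mm long, lying on the bench to the right of the shaker along its own x; origin under its middle. Leave alone.
- screw_dish: Steel dish 90 x 120 mm, 28 mm high, with the machine's screws, on the bench farther right; origin at the centre of its underside. Leave alone.
Mind the look-alikes: they are no part of the job. Several things have the shape of the oil_bottle; the one meant has the colours described above.

How it is judged (in metres and radians):
On the way, in this order (a step that is already met when the one before it is completed fails the run):
1. the bottle stands upright on the bench, clear of the shaker, and is let go (angle between oil_bottle's own x axis and vertical below 0.1 rad and height (world z) of oil_bottle below 0.012 m and linear speed of oil_bottle below 0.03 m/s and contact force between the fingers and oil_bottle below 0.1 N and contact force between oil_bottle and shaker below 0.1 N), for 0.2 s.
2. the tensioner arm is back past its last click, the pawl dropped in behind the last tooth (value of joint tensioner above 0.72 rad and value of joint pawl below 0.05 rad), for 0.2 s.
At the end, for the whole second after the job is handed in: The fingers still hold the tensioner arm (more than 2 N on it), still and beyond 0.72 rad, where the pawl no longer carries it, with the pawl dropped in behind the last tooth; the bottle stands upright (within 0.1 rad) on the bench, not touching the shaker, at rest and not held (all of step 1 and all of step 2 and velocity of joint tensioner between -0.05 and 0.05 rad/s and contact force between the fingers and tensioner_arm above 2 N); the arm keeps its last pose, push and grip.
It fails at once if the beaker is disturbed (distance of beaker from where it was at the start of the episode above 0.03 m or angle between beaker's own z axis and vertical above 0.5 rad).
It fails at once if the screwdriver is disturbed (distance of screwdriver from where it was at the start of the episode above 0.03 m).
It fails at once if the dish of screws is disturbed (distance of screw_dish from where it was at the start of the episode above 0.03 m).
It also fails if it takes over 54 s, if anything falls off the work surface, if the arm or the gripper's body presses on something with over 40 N, if the wrist force passes 120 N, or if a joint passes its speed limit or range.

### The arm

A 6-joint arm with a two-finger parallel gripper is mounted at the origin on the work surface. World frame = base frame: x ahead of the robot, y to its left, z up, the work surface at z = 0. Lengths are in mm, angles in rad, forces in N, time in s.
With the tool pointing down it reaches from about 275 to 775 mm from the base axis. Payload 14.6 kg.
Tool frame: the origin (TCP) lies on the centre line of the jaws, within the pads' length; the fingertips stand 25 mm ahead of it and the grasp point (between the pads) lies 6 mm ahead of it; x points along the fingers, y is the direction in which the jaws open and shut, and the axes are right-handed (so a half turn about x gives the same grasp; the last joint's range is limited). The gripper opens to 85 mm and grips with 20 to 120 N. Pads are 22 mm wide; open, the fingers measure 114 mm over their backs; the gripper's body (76 mm by 85 mm) begins 54 mm behind the grasp point. The pads swing forward as they close: fully open they stand 13 mm farther back than shut.
Start: joints at [1.127, 0.263, -0.048, 1.259, 0, 1.415], TCP at [149.526, 503.26, 256.278] pointing down, gripper open.
Joint ranges: [-2.65, 2.65], [-0.89, 1.7], [-1.18, 1.37], [-2.13, 2.11], [-1.35, 1.29], [-3.14, 3.14]. Speed limits (rad/s): [1.89, 1.89, 2.57, 2.79, 3.14, 3.14].

### API

Orientations are given as a unit quaternion [w, x, y, z].
In Python, from cell import manip gives the robot as it stands. The module is installed in compiled form; this text tells all that it offers.
- The arm moves only by the tool step_arm, never from a script. Its argument "motion" is a list that holds one entry, the list of rows, each a list of 6 numbers: the shift along the tool's x, y, z in mm, then the turn, a rotation vector about the tool's x, y, z in rad. In form: [[[x, y, z, rx, ry, rz], ...]]. A call has 1 to 12 rows; each row shifts and turns the commanded pose from where the row before left it, along the tool's axes as they then stand; what a row does not reach is not made up. A row lasts 1/12 s, in which the tool goes at most 41.7 mm and 7.16 degrees, less where a joint would pass 70% of its speed; a pose out of reach is approached as far as the arm can. A call with a gripper value outside its range is refused whole. "gripper" is the gripper's target within -1 to 1 (shut at 1, half-way at 0, fully open at -1), set as the call begins (left out, the last holds). The fingers move at their own pace and stop on an object; "squeeze" is the grip in N (left out, the last holds). Time passes only in rows, so rows that do not move let the fingers close. It gives the time, the measured TCP pose, the force and the opening at its end, in the units of the state.
- manip.get_obs(): the state, without advancing time (a new reading comes with each control period).
- manip.camera(name): name is "scene" or "top" or "wrist"; returns the picture (384x512x3 uint8, blue, green, red); there is no depth.
- manip.camera_params(name): a dict with "fx", "fy", "cx", "cy" (pixels), "k1" (the pictures are not rectified: a ray, as slopes to the right and down, at radius r is drawn at 1 + k1 r^2 times it, then the intrinsics apply), "pose" (4x4, takes a point from camera to world coordinates); the wrist camera has in their place "T_tool_cam" (4x4, takes a point from camera to tool coordinates, whose origin is the TCP and whose axes are the tool frame's). Camera axes: x right, y up, looking along -z (the intrinsics and any distortion apply to the point x, -y, -z); pixel columns grow to the right and rows downward; lengths in mm; the calibration is good to about 2 mm. A picture is of the moment at which its call begins: read the wrist's pose just before it. camera_params takes no time and is no camera call.
- manip.hand_in(): hands the job in, once; it reports no verdict.
The state is a dict: "clock": time; "joints": joint angles; "joint_vel": joint speeds; "joint_torque": joint torques, N m; "tcp_pos": TCP position; "tool_rot": TCP orientation; "contact_force": force on the tool from outside, world axes, zero at the start; "ft_torque": the same for the moment, N m; "finger_gap": opening from 0.0 (shut) to 1.0 (fully open).
Only numpy, scipy, OpenCV 4.12 (cv2) and the standard library are available. Lean on these libraries where they do the work, as an engineer would, in place of code of your own. Each camera call takes 0.05 s, during which the arm holds its last target.

## Working session

There is one attempt and no reset: what is moved stays moved. The work goes in short steps, Python scripts to look and compute and a tool call to move; the robot and the scene stay as the last step left them, time stands still between calls to the robot, and variables do not carry over. Pictures are saved under pics/ and viewed, and the job is handed in when it is done.

Besides the shell and the picture viewer there is one more tool, called after "Request:" by a JSON object that holds its "fn" and its "kwargs". step_arm: Moves the arm, as the interface text tells. Its arguments: {"type":"object","properties":{"motion":{"type":"array","items":{"type":"array","items":{"type":"array","items":{"type":"number"}}}},"gripper":{"type":"number"},"squeeze":{"type":"number"}},"required":["motion"]}

```bash
mkdir -p pics; python3 - <<'E'
from cell import manip
import cv2, json
print(manip.get_obs())
for n in ("scene","top"):
    cv2.imwrite(f"pics/{n}0.png", manip.camera(n))
for n in ("scene","top","wrist"): print(n, manip.camera_params(n))
E
```

```text
{'clock': 0.0, 'joints': array([ 1.12671672e+00,  2.63488118e-01, -4.89460148e-02,  1.25940890e+00,
        1.15375684e-05,  1.41549640e+00]), 'joint_vel': array([ 0.00164977, -0.00043967,  0.00127778,  0.00023363, -0.00038866,
       -0.0010638 ]), 'joint_torque': array([ 1.76701782e-03, -6.37610865e+01,  3.84564972e+01,  1.37235216e-02,
        1.00130367e-04, -4.30596060e-05]), 'tcp_pos': array([149.40016519, 503.02320457, 255.83980145]), 'tool_rot': array([ 0.6996353 ,  0.10139226,  0.6998616 , -0.10209699]), 'contact_force': array([-0.21079573,  1.37371772, -0.10317259]), 'ft_torque': array([ 0.02079564, -0.00566577,  0.0131513 ]), 'finger_gap': 0.9991929277126071}
scene {'fx': 406.47199748185795, 'fy': 406.47199748185795, 'cx': 254.4554338749889, 'cy': 197.37961820967618, 'k1': -0.008874676319782069, 'pose': array([[-3.99615116e-01, -6.25616640e-01,  6.70008641e-01,
         1.29593058e+03],
       [ 9.16620603e-01, -2.81239497e-01,  2.84096843e-01,
         3.14620096e+02],
       [ 1.06971814e-02,  7.27673117e-01,  6.85840656e-01,
         9.77305155e+02],
       [ 0.00000000
[... 346 characters left out ...]
26905e-02,
        -6.59268154e+01],
       [ 1.04920626e-02,  1.84762966e-01,  9.82727105e-01,
         1.36866565e+03],
       [ 0.00000000e+00,  0.00000000e+00,  0.00000000e+00,
         1.00000000e+00]])}
wrist {'fx': 281.2307627606566, 'fy': 281.2307627606566, 'cx': 253.0433294865425, 'cy': 192.0884158290164, 'k1': -0.012650685616702708, 'T_tool_cam': array([[ 1.03443763e-03,  2.82907337e-01, -9.59146688e-01,
        -1.17331838e+02],
       [ 9.99999362e-01, -7.27598450e-04,  8.63886667e-04,
        -1.15178698e-01],
       [-4.53473766e-04, -9.59146969e-01, -2.82907910e-01,
        -7.08480683e+01],
       [ 0.00000000e+00,  0.00000000e+00,  0.00000000e+00,
         1.00000000e+00]])}
```

View pics/scene0.png

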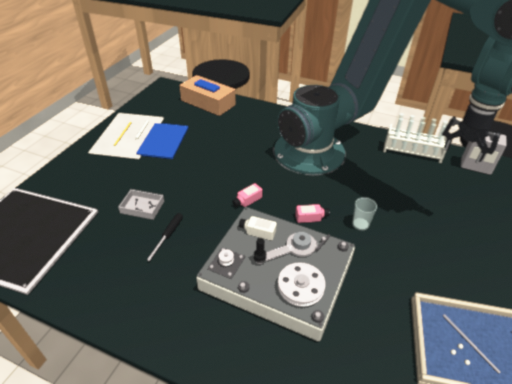

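View pics/top0.png

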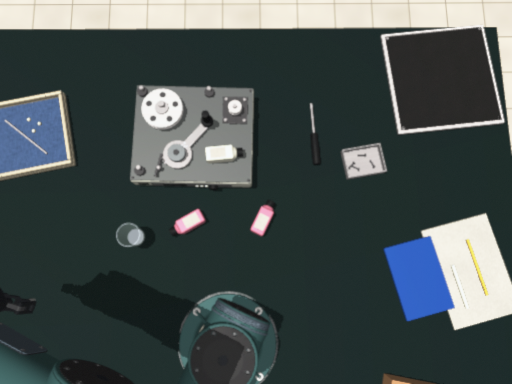

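Candidates with the bottle's shape in the top view are white at (222,153) on the deck, pink at (190,222) and pink at (262,220). Only the white one, with its black cap and lying on the deck, fits the description. I'll confirm it in a crop and measure.

```bash
cat > h.py <<'E'
import numpy as np, cv2
from scipy.spatial.transform import Rotation as R
def ray(P,uv,pose=None):
    # returns origin, dirs in the world
    uv=np.atleast_2d(np.array(uv,float)); T=P["pose"] if pose is None else pose
    K=np.array([[P["fx"],0,P["cx"]],[0,P["fy"],P["cy"]],[0,0,1]])
    s=cv2.undistortPoints(uv.reshape(-1,1,2),K,np.array([P["k1"],0,0,0.])).reshape(-1,2)
    d=np.c_[s[:,0],-s[:,1],-np.ones(len(s))]@T[:3,:3].T
    return T[:3,3],d
def onplane(P,uv,z,pose=None):
    o,d=ray(P,uv,pose); return o+d*((z-o[2])/d[:,2])[:,None]
def project(P,X,pose=None):
    T=P["pose"] if pose is None else pose
    p=(np.atleast_2d(X)-T[:3,3])@T[:3,:3]
    K=np.array([[P["fx"],0,P["cx"]],[0,P["fy"],P["cy"]],[0,0,1]])
    q=np.c_[p[:,0],-p[:,1],-p[:,2]]
    return cv2.projectPoints(q,np.zeros(3),np.zeros(3),K,np.array([P["k1"],0,0,0.]))[0].reshape(-1,2)
def tri(rays):
    A=np.zeros((3,3));b=np.zeros(3)
    for o,d in rays:
        d=d/np.linalg.norm(d);M=np.eye(3)-np.outer(d,d);A+=M;b+=M@o
    return np.linalg.solve(A,b)
def toolT(obs):
    w,x,y,z=obs["tool_rot"];T=np.eye(4);T[:3,:3]=R.from_quat([x,y,z,w]).as_matrix();T[:3,3]=obs["tcp_pos"];return T
E
python3 - <<'E'
import cv2
a=cv2.imread("pics/top0.png")[75:245,120:285]; cv2.imwrite("pics/top0c.png",cv2.resize(a,None,fx=3.5,fy=3.5,interpolation=cv2.INTER_CUBIC))
a=cv2.imread("pics/scene0.png")[170:340,190:390]; cv2.imwrite("pics/scene0c.png",cv2.resize(a,None,fx=3.5,fy=3.5,interpolation=cv2.INTER_CUBIC))
E
```

```text
(no output)
```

View pics/top0c.png

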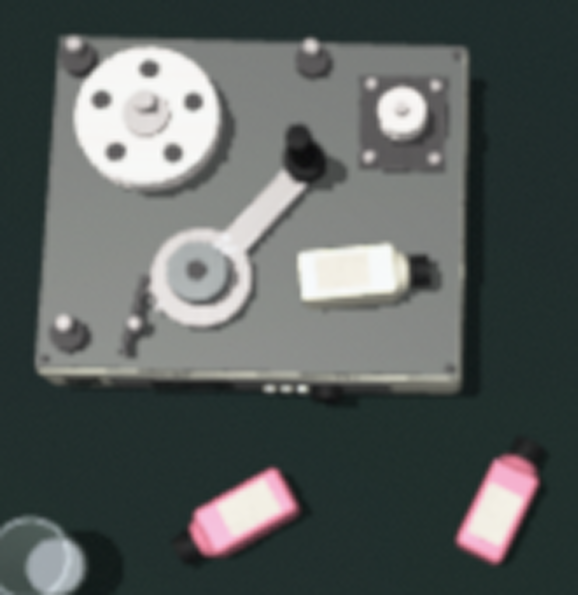

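View pics/scene0c.png

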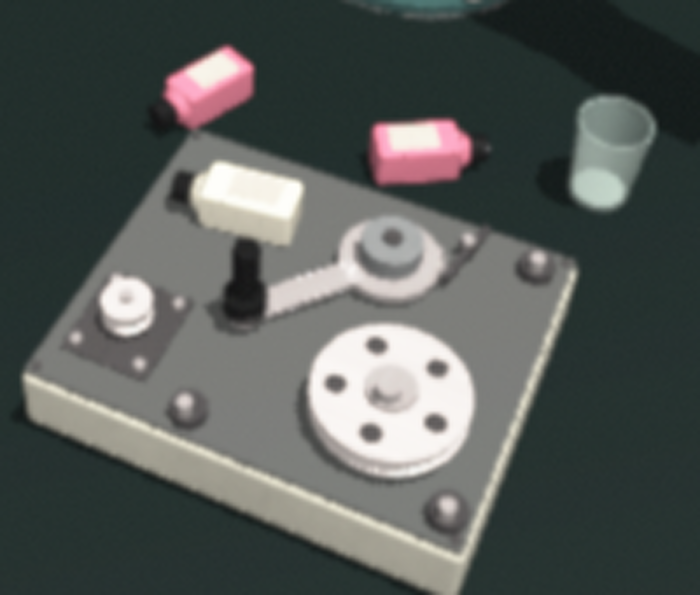

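The crops confirm the white bottle with its black cap at the top-view (222,153), with its foot to the left and cap to the right. The knob is at about (206,118) and the drum at about (176,152). Next I'll measure poses.

```bash
python3 - <<'E'
import sys; sys.path.insert(0,'.')
from h import *
from cell import manip
P=manip.camera_params("top");S=manip.camera_params("scene")
f=lambda x,y:(x/3.5+120-.36,y/3.5+75-.36)
g=lambda x,y:(x/3.5+190-.36,y/3.5+170-.36)
c=onplane(P,[f(60,37),f(467,47),f(463,376),f(38,369)],75)[:,:2]  # +x+y, +x-y, -x-y, -x+y
print("corners",c.round(1)); 
model=np.array([[150,180],[150,-180],[-150,-180],[-150,180.]])
cm=c.mean(0);H=(c-cm).T@model; th=np.arctan2(*(lambda H:(H[1,0]-H[0,1],H[0,0]+H[1,1]))(H))
Rm=np.array([[np.cos(th),-np.sin(th)],[np.sin(th),np.cos(th)]])
print("shaker",cm,th,"res",(c-cm-model@Rm.T).round(1))
cs=onplane(S,[g(575,262),g(460,555),g(25,378),g(195,132)],75)[:,:2]
# scene order: 575,262 = -x+y ; 460,555=+x+y; 25,378=+x-y;195,132=-x-y
ms=np.array([[-150,180],[150,180],[150,-180],[-150,-180.]])
c2=cs.mean(0);H=(cs-c2).T@ms;th2=np.arctan2(H[1,0]-H[0,1],H[0,0]+H[1,1]);R2=np.array([[np.cos(th2),-np.sin(th2)],[np.sin(th2),np.cos(th2)]])
print("shaker scene",c2,th2,(cs-c2-ms@R2.T).round(1))
w=lambda x,y:(cm+Rm@np.array([x,y])).round(1)
print("pivot pred",w(-70,40),"drum meas top",onplane(P,[f(197,270)],113),"scene",onplane(S,[g(391,238)],113))
# knob top
print("knob top: top",onplane(P,[f(299,136)],165),"scene",onplane(S,[g(246,247)],165))
pv=np.array(w(-70,40)); a=th-0.70; print("knob pred rest",pv+131*np.array([np.cos(a),np.sin(a)]))
# bottle
im=cv2.imread("pics/top0.png");hsv=cv2.cvtColor(im,cv2.COLOR_BGR2HSV)
for n,Q,box in(("top0",P,(200,140,240,168)),("scene0",S,(235,208,285,245))):
    im=cv2.imread(f"pics/{n}.png");m=np.zeros(im.shape[:2],np.uint8);x0,y0,x1,y1=box
    m[y0:y1,x0:x1]=(im[y0:y1,x0:x1].min(2)>150)*255
    k=max(cv2.findContours(m,0,2)[0],key=cv2.contourArea)
    r=cv2.minAreaRect(k);print(n,r)
    if n=="top0": print(onplane(Q,cv2.boxPoints(r),117).round(1))
# top face corners
b=onplane(P,[f(298,253),f(393,246),f(402,300),f(300,306)],117);print("bottle top corners",b.round(1))
b=onplane(S,[g(205,205),g(216,163),g(302,186),g(290,222)],117);print("bottle scene",b.round(1))
print("cap",onplane(P,[f(434,271)],96),onplane(S,[g(175,186)],96))
for n,q,l in(("beaker",[f(30,560)],0),("pink1",[f(245,512)],42),("pink2",[f(498,508)],42),("driver",[(312,104),(317,163)],10),("dish",[(364,160)],20)): print(n,onplane(P,q,l).round(0))
E
```

```text
corners [[766.5 272.3]
 [754.8 -83.4]
 [461.1 -76.6]
 [470.6 280.1]]
shaker [613.24406247  98.10343119] -0.02768326836383632 res [[-1.7 -1.6]
 [-3.5  2.6]
 [ 2.8  1. ]
 [ 2.3 -2.1]]
shaker scene [620.65762304 103.35374661] -0.027577958251311867 [[ 3.  -4.6]
 [-4.1 -6.8]
 [-1.3  6. ]
 [ 2.5  5.4]]
pivot pred [544.4 140. ] drum meas top [[545.0646052  142.37549372 113.        ]] scene [[548.75786119 142.77106051 113.        ]]
knob top: top [[641.79991928  54.01033797 165.        ]] scene [[646.56547888  56.64412622 165.        ]]
knob pred rest [642.21997405  52.86646641]
top0 ((220.36886596679688, 152.05738830566406), (14.666789054870605, 31.325366973876953), 84.80557250976562)
[[560.   60.8 117. ]
 [567.7 -29.4 117. ]
 [524.1 -33.  117. ]
 [516.6  56.6 117. ]]
scene0 ((259.7353210449219, 227.05885314941406), (31.044557571411133, 19.160314559936523), 14.03624439239502)
bottle top corners [[557.7  58.8 117. ]
 [563.  -19.6 117. ]
 [517.1 -26.9 117. ]
 [512.8  56.8 117. ]]
bottle scene [[580.5  -6.7 117. ]
 [533.2 -17.8 117. ]
 [528.3  57.9 117. ]
 [569.3  63.5 117. ]]
cap [[546.97230629 -53.13399991  96.        ]] [[553.58049746 -46.63027627  96.        ]]
beaker [[317. 300.   0.]]
pink1 [[352. 109.  42.]]
pink2 [[ 353. -105.   42.]]
driver [[ 727. -272.   10.]
 [ 532. -281.   10.]]
dish [[ 538. -426.   20.]]
```

```bash
cat >> h.py <<'E'
def frame(d,yaxis):
    x=np.array(d,float);x/=np.linalg.norm(x);y=np.array(yaxis,float);y-=x*(x@y);y/=np.linalg.norm(y)
    return np.c_[x,y,np.cross(x,y)]
def plan(T0,p,Rt,n):
    R0=T0[:3,:3];rv=R.from_matrix(R0.T@Rt).as_rotvec();d=(np.array(p,float)-T0[:3,3])/n
    print("total shift",(d*n).round(1),"turn/row",(rv/n).round(4), "tot deg",round(np.degrees(np.linalg.norm(rv)),1),"mm/row",round(np.linalg.norm(d),1))
    Rc=R0.copy()
    for i in range(n):
        print([float(v) for v in np.r_[(Rc.T@d).round(1),(rv/n).round(3)]],end=",\n")
        Rc=Rc@R.from_rotvec(rv/n).as_matrix()
E
python3 - <<'E'
import sys; sys.path.insert(0,'.')
from h import *
from cell import manip
o=manip.get_obs();T=toolT(o);print(T[:3,:3].round(3))
p=np.array([1,.08,0])
plan(T,[545,20,256],frame([0,0,-1],p if T[:3,1]@p>0 else -p),20)
E
```

```text
[[-0.     0.285  0.959]
 [-0.001  0.959 -0.285]
 [-1.    -0.001 -0.   ]]
total shift [ 3.956e+02 -4.831e+02  1.000e-01] turn/row [0.0601 0.     0.    ] tot deg 68.9 mm/row 31.2
[0.0, -17.5, 25.8, 0.06, 0.0, 0.0],
[0.0, -15.9, 26.8, 0.06, 0.0, 0.0],
[0.0, -14.3, 27.8, 0.06, 0.0, 0.0],
[0.0, -12.6, 28.6, 0.06, 0.0, 0.0],
[0.0, -10.9, 29.3, 0.06, 0.0, 0.0],
[0.0, -9.1, 29.9, 0.06, 0.0, 0.0],
[-0.0, -7.3, 30.4, 0.06, 0.0, 0.0],
[-0.0, -5.4, 30.7, 0.06, 0.0, 0.0],
[-0.0, -3.6, 31.0, 0.06, 0.0, 0.0],
[-0.0, -1.7, 31.2, 0.06, 0.0, 0.0],
[-0.0, 0.2, 31.2, 0.06, 0.0, 0.0],
[-0.0, 2.0, 31.2, 0.06, 0.0, 0.0],
[-0.0, 3.9, 31.0, 0.06, 0.0, 0.0],
[-0.0, 5.8, 30.7, 0.06, 0.0, 0.0],
[-0.0, 7.6, 30.3, 0.06, 0.0, 0.0],
[-0.0, 9.4, 29.8, 0.06, 0.0, 0.0],
[-0.0, 11.2, 29.2, 0.06, 0.0, 0.0],
[-0.0, 12.9, 28.4, 0.06, 0.0, 0.0],
[-0.0, 14.6, 27.6, 0.06, 0.0, 0.0],
[-0.0, 16.2, 26.7, 0.06, 0.0, 0.0],
```

Request:
{"fn": "step_arm", "kwargs": {"motion": [[[0,-17,26,0.06,0,0],[0,-16,27,0.06,0,0],[0,-14,28,0.06,0,0],[0,-13,29,0.06,0,0],[0,-11,29,0.06,0,0],[0,-9,30,0.06,0,0],[0,-7,30,0.06,0,0],[0,-5,31,0.06,0,0],[0,-4,31,0.06,0,0],[0,-2,31,0.06,0,0]]], "gripper": -1, "squeeze": 30}}

```text
clock: 0.93
tcp_pos: [348.6, 260.6, 256.2]
tool_rot: [0.638, 0.305, 0.638, -0.305]
contact_force: [0.6, 0.3, 0.1]
finger_gap: 0.996
```

Request:
{"fn": "step_arm", "kwargs": {"motion": [[[0,0,31,0.06,0,0],[0,2,31,0.06,0,0],[0,4,31,0.06,0,0],[0,6,31,0.06,0,0],[0,8,30,0.06,0,0],[0,9,30,0.06,0,0],[0,11,29,0.06,0,0],[0,13,28,0.06,0,0],[0,15,28,0.06,0,0],[0,16,27,0.06,0,0],[0,0,0,0,0,0]]]}}

```text
clock: 1.85
tcp_pos: [548.9, 17.1, 255.2]
tool_rot: [0.519, 0.481, 0.518, -0.481]
contact_force: [-0.2, -0.0, -1.2]
finger_gap: 1.002
```

```bash
python3 - <<'E'
import sys; sys.path.insert(0,'.')
from h import *
from cell import manip
o=manip.get_obs();print(o["clock"],o["tcp_pos"].round(1),o["joints"].round(3));np.save("T_w1.npy",toolT(o))
cv2.imwrite("pics/w1.png",manip.camera("wrist"))
E
```

```text
1.85 [548.9  17.1 255.2] [-1.170e-01  3.050e-01  1.000e-02  1.275e+00 -1.000e-03  1.379e+00]
```

View pics/w1.png

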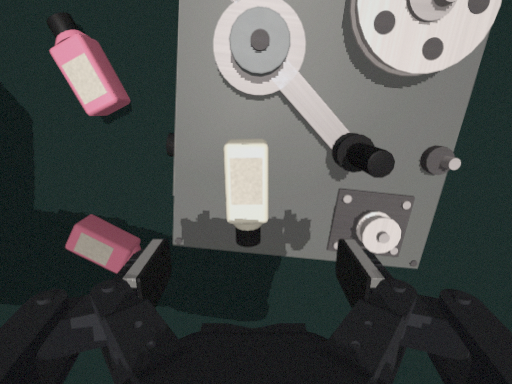

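The wrist view shows the white bottle at (247,180) with its cap at (248,234), the knob top at (379,162), the drum at (259,41) and the two pink look-alikes off the deck.

```bash
python3 - <<'E'
import sys; sys.path.insert(0,'.')
from h import *
from cell import manip
W=manip.camera_params("wrist");T=np.load("T_w1.npy");C=T@W["T_tool_cam"]
S=manip.camera_params("scene");P=manip.camera_params("top")
im=cv2.imread("pics/w1.png");m=np.zeros(im.shape[:2],np.uint8);m[138:232,218:275]=(im[138:232,218:275].min(2)>150)*255
k=max(cv2.findContours(m,0,2)[0],key=cv2.contourArea);r=cv2.minAreaRect(k);print(r)
print(onplane(W,cv2.boxPoints(r),117,C).round(1))
print("top corners",onplane(W,[(225,142),(268,141),(269,213),(228,213)],117,C).round(1))
print("cap end",onplane(W,[(248,243)],96,C).round(1))
print("drum",onplane(W,[(259,41)],113,C).round(1),"knob",onplane(W,[(379,162)],165,C).round(1))
f=lambda x,y:(x/3.5+120-.36,y/3.5+75-.36)
g=lambda x,y:(x/3.5+190-.36,y/3.5+170-.36)
def q(a,b,c):
    rs=[ray(P,a),ray(S,b),ray(W,[c],C)];return tri([(o,d[0]) for o,d in rs]).round(1)
print("tri drum",q(f(197,270),g(391,238),(259,41)),"tri knob",q(f(299,136),g(246,247),(379,162)))
a=cv2.resize(im[120:260,190:310],None,fx=4,fy=4,interpolation=cv2.INTER_CUBIC);cv2.imwrite("pics/w1c.png",a)
E
```

```text
((245.5, 182.0), (80.0, 43.0), 90.0)
[[520.5  57.8 117. ]
 [559.1  60.7 117. ]
 [566.  -16.5 117. ]
 [524.1 -19.7 117. ]]
top corners [[521.4  57.9 117. ]
 [559.9  61.7 117. ]
 [567.1  -7.  117. ]
 [527.5 -10.  117. ]]
cap end [[549.5 -51.1  96. ]]
drum [[545.3 142.9 113. ]] knob [[641.2  57.6 165. ]]
tri drum [545.7 142.8 110.1] tri knob [643.3  55.5 160.5]
```

View pics/w1c.png

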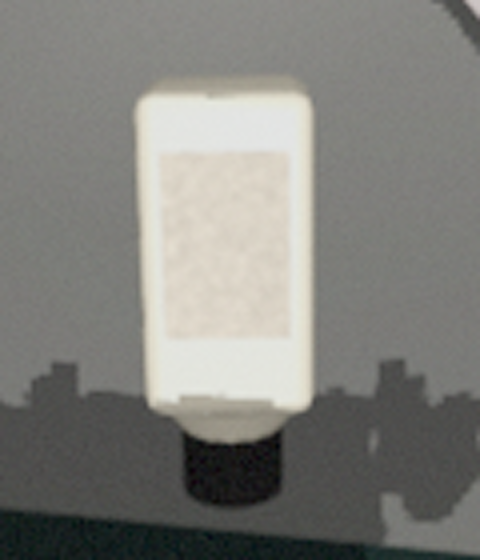

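```bash
python3 - <<'E'
import sys; sys.path.insert(0,'.')
from h import *
from cell import manip
T=toolT(manip.get_obs());a=np.array([.079,-.997,0]);c,s=np.cos(.576),np.sin(.576)
d=np.array([0,0,-1])*c-a*s;G=np.array([545,9,102.]);Rt=frame(d,[.997,.079,0])
plan(T,G-6*d-75*d,Rt,8)
E
```

```text
total shift [  1.  -53.8 -85.4] turn/row [-0.0001  0.072   0.0001] tot deg 33.0 mm/row 12.6
[10.7, -0.4, 6.7, -0.0, 0.072, 0.0],
[10.2, -0.4, 7.5, -0.0, 0.072, 0.0],
[9.6, -0.4, 8.2, -0.0, 0.072, 0.0],
[9.0, -0.4, 8.8, -0.0, 0.072, 0.0],
[8.3, -0.4, 9.5, -0.0, 0.072, 0.0],
[7.6, -0.4, 10.0, -0.0, 0.072, 0.0],
[6.9, -0.4, 10.6, -0.0, 0.072, 0.0],
[6.1, -0.4, 11.0, -0.0, 0.072, 0.0],
```

Request:
{"fn": "step_arm", "kwargs": {"motion": [[[11,-0.4,7,0,0.072,0],[10,-0.4,7,0,0.072,0],[10,-0.4,8,0,0.072,0],[9,-0.4,9,0,0.072,0],[8,-0.4,9,0,0.072,0],[8,-0.4,10,0,0.072,0],[7,-0.4,11,0,0.072,0],[6,-0.4,11,0,0.072,0],[0,0,0,0,0,0]]]}}

```text
clock: 2.65
tcp_pos: [546.5, -33.6, 167.4]
tool_rot: [0.347, 0.596, 0.648, -0.323]
contact_force: [-0.4, -0.7, -0.5]
finger_gap: 0.998
```

```bash
python3 - <<'E'
import sys; sys.path.insert(0,'.')
from h import *
from cell import manip
o=manip.get_obs();T=toolT(o);print(o["clock"],o["tcp_pos"].round(1),o["joints"].round(3),T[:3,:3].round(3))
a=np.array([.079,-.997,0]);c,s=np.cos(.576),np.sin(.576)
d=np.array([0,0,-1])*c-a*s;G=np.array([545,9,102.])
print("remaining tool shift",(T[:3,:3].T@(G-6*d-T[:3,3])).round(1))
W=manip.camera_params("wrist");C=T@W["T_tool_cam"];np.save("T_w2.npy",T)
im=manip.camera("wrist");cv2.imwrite("pics/w2.png",im)
F=np.array([541,57,96.])
print("pred foot, capend",project(W,[F,F+108*a],C).round(0))
E
```

```text
2.65 [546.5 -33.6 167.4] [-0.444  0.508 -0.043  1.341  0.494  0.965] [[-0.048  0.997  0.065]
 [ 0.548  0.08  -0.833]
 [-0.835 -0.004 -0.55 ]]
remaining tool shift [72.1  2.2  0.3]
pred foot, capend [[255. 154.]
 [255. 295.]]
```

View pics/w2.png

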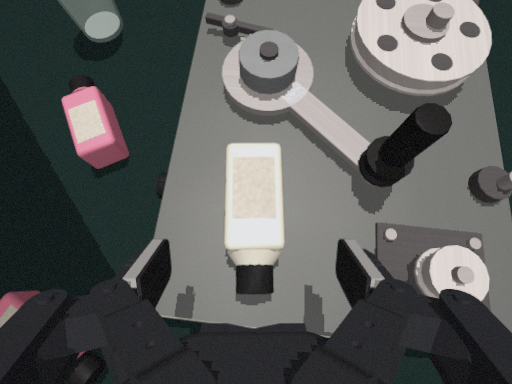

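The view matches the prediction: bottle centred at column 254, cap end at row 293. The jaws straddle it, so I'm advancing along the tool axis and closing.

Request:
{"fn": "step_arm", "kwargs": {"motion": [[[12,0.3,0,0,0,0],[12,0.3,0,0,0,0],[12,0.3,0,0,0,0],[12,0.3,0,0,0,0],[10,0.3,0,0,0,0],[8,0.3,0,0,0,0],[6,0.2,0,0,0,0],[0,0,0,0,0,0]]]}}

```text
clock: 3.37
tcp_pos: [545.9, 7.9, 109.8]
tool_rot: [0.351, 0.595, 0.647, -0.323]
contact_force: [-0.2, 0.1, -0.5]
finger_gap: 1.003
```

Request:
{"fn": "step_arm", "kwargs": {"motion": [[[0,0,0,0,0,0],[0,0,0,0,0,0],[0,0,0,0,0,0],[0,0,0,0,0,0],[0,0,0,0,0,0],[0,0,0,0,0,0],[0,0,0,0,0,0],[0,0,0,0,0,0],[0,0,0,0,0,0],[0,0,0,0,0,0]]], "gripper": 1, "squeeze": 30}}

```text
clock: 4.2
tcp_pos: [546.5, 6.3, 110.3]
tool_rot: [0.351, 0.596, 0.646, -0.323]
contact_force: [-0.9, -3.1, 5.4]
finger_gap: 0.486
```

```bash
python3 - <<'E'
import sys; sys.path.insert(0,'.')
from h import *
from cell import manip
o=manip.get_obs();T=toolT(o);print(o["clock"],o["tcp_pos"].round(1),o["joints"].round(3),o["finger_gap"],o["contact_force"]);np.save("T_g.npy",T)
cv2.imwrite("pics/w3.png",manip.camera("wrist"))
E
```

```text
4.2 [546.5   6.3 110.3] [-0.379  0.525 -0.176  1.149  0.51   1.036] 0.4856556911424734 [-0.88602477 -3.11600477  5.38921324]
```

View pics/w3.png

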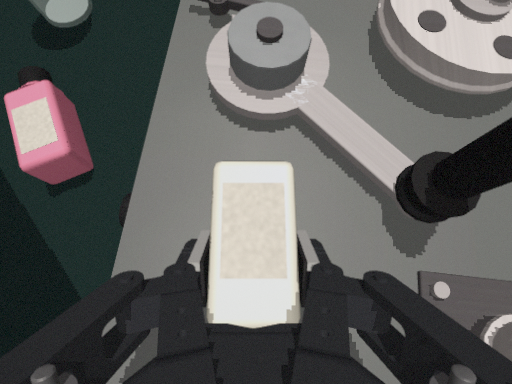

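The bottle is gripped (gap about 41 mm). Next comes the lift, then the move to the bench right-front of the shaker with the turn to upright.

Request:
{"fn": "step_arm", "kwargs": {"motion": [[[-9,0,-6,0,0,0],[-9,0,-6,0,0,0],[-9,0,-6,0,0,0],[-9,0,-6,0,0,0],[-9,0,-6,0,0,0],[-9,0,-6,0,0,0],[-9,0,-6,0,0,0],[-9,0,-6,0,0,0],[0,0,0,0,0,0]]]}}

```text
clock: 5.0
tcp_pos: [546.7, 7.5, 198.6]
tool_rot: [0.352, 0.596, 0.646, -0.323]
contact_force: [0.6, -0.2, -1.2]
finger_gap: 0.488
```

```bash
cat > fin.py <<'E'
from h import *
Tg=np.load("T_g.npy");a=np.array([.079,-.997,0]);F=np.array([541,57,96.])
# bottle pose in tool frame at grasp (lying level on deck)
fT=Tg[:3,:3].T@(F-Tg[:3,3]);aT=Tg[:3,:3].T@a
def final(foot,yaw=0):
    Q=R.from_euler('z',yaw).as_matrix()@R.align_vectors([[0,0,1]],[a])[0].as_matrix()
    Rt=Q@Tg[:3,:3];return np.array(foot)-Rt@fT,Rt
E
python3 - <<'E'
import sys; sys.path.insert(0,'.')
from fin import *
from cell import manip
o=manip.get_obs();T=toolT(o);print(o["clock"],o["tcp_pos"].round(1),o["finger_gap"],o["contact_force"].round(1))
p,Rt=final([420,-210,20.]);print(p.round(1),Rt.round(3),fT.round(1),aT.round(3))
plan(T,[p[0],p[1],p[2]+40],Rt,18)
E
```

```text
5.0 [546.7   7.5 198.6] 0.48798386497412194 [ 0.6 -0.2 -1.2]
[ 420.3 -195.7   70.9] [[ 0.065  0.997  0.045]
 [-0.836  0.08  -0.543]
 [-0.544 -0.002  0.839]] [ 39.7  -1.3 -35. ] [-0.545 -0.002  0.839]
total shift [-126.4 -203.1  -87.6] turn/row [ 0.0001 -0.0872 -0.0003] tot deg 90.0 mm/row 14.2
[-1.7, -7.9, 11.6, 0.0, -0.087, -0.0],
[-0.7, -7.9, 11.7, 0.0, -0.087, -0.0],
[0.3, -7.9, 11.7, 0.0, -0.087, -0.0],
[1.3, -7.9, 11.6, 0.0, -0.087, -0.0],
[2.3, -7.9, 11.5, 0.0, -0.087, -0.0],
[3.3, -7.9, 11.2, 0.0, -0.087, -0.0],
[4.3, -7.9, 10.9, 0.0, -0.087, -0.0],
[5.2, -7.9, 10.5, 0.0, -0.087, -0.0],
[6.1, -7.9, 10.0, 0.0, -0.087, -0.0],
[7.0, -7.9, 9.4, 0.0, -0.087, -0.0],
[7.8, -7.9, 8.8, 0.0, -0.087, -0.0],
[8.5, -7.9, 8.1, 0.0, -0.087, -0.0],
[9.2, -7.9, 7.3, 0.0, -0.087, -0.0],
[9.8, -7.9, 6.5, 0.0, -0.087, -0.0],
[10.3, -7.9, 5.6, 0.0, -0.087, -0.0],
[10.8, -7.9, 4.7, 0.0, -0.087, -0.0],
[11.1, -7.9, 3.7, 0.0, -0.087, -0.0],
[11.4, -7.9, 2.7, 0.0, -0.087, -0.0],
```

```bash
python3 - <<'E'
import sys; sys.path.insert(0,'.')
from fin import *
from cell import manip
T=toolT(manip.get_obs())
p,Rt=final([420,-210,20.])
plan(T,[p[0],p[1],195],Rt,18)
E
```

```text
total shift [-126.4 -203.1   -3.6] turn/row [ 0.0001 -0.0872 -0.0003] tot deg 90.0 mm/row 13.3
[-5.7, -7.9, 9.1, 0.0, -0.087, -0.0],
[-4.8, -7.9, 9.5, 0.0, -0.087, -0.0],
[-4.0, -7.9, 9.9, 0.0, -0.087, -0.0],
[-3.1, -7.9, 10.2, 0.0, -0.087, -0.0],
[-2.2, -7.9, 10.4, 0.0, -0.087, -0.0],
[-1.3, -7.9, 10.6, 0.0, -0.087, -0.0],
[-0.4, -7.9, 10.7, 0.0, -0.087, -0.0],
[0.6, -7.9, 10.7, 0.0, -0.087, -0.0],
[1.5, -7.9, 10.6, 0.0, -0.087, -0.0],
[2.4, -7.9, 10.4, 0.0, -0.087, -0.0],
[3.3, -7.9, 10.1, 0.0, -0.087, -0.0],
[4.2, -7.9, 9.8, 0.0, -0.087, -0.0],
[5.0, -7.9, 9.4, 0.0, -0.087, -0.0],
[5.8, -7.9, 8.9, 0.0, -0.087, -0.0],
[6.6, -7.9, 8.4, 0.0, -0.087, -0.0],
[7.3, -7.9, 7.8, 0.0, -0.087, -0.0],
[8.0, -7.9, 7.1, 0.0, -0.087, -0.0],
[8.6, -7.9, 6.4, 0.0, -0.087, -0.0],
```

Request:
{"fn": "step_arm", "kwargs": {"motion": [[[-6,-8,9,0,-0.087,0],[-5,-8,10,0,-0.087,0],[-4,-8,10,0,-0.087,0],[-3,-8,10,0,-0.087,0],[-2,-8,10,0,-0.087,0],[-1,-8,11,0,-0.087,0],[0,-8,11,0,-0.087,0],[1,-8,11,0,-0.087,0],[2,-8,11,0,-0.087,0]]]}}

```text
clock: 5.75
tcp_pos: [482.0, -96.0, 193.3]
tool_rot: [0.572, 0.426, 0.462, -0.527]
contact_force: [0.6, -0.6, -2.3]
finger_gap: 0.489
```

Request:
{"fn": "step_arm", "kwargs": {"motion": [[[2,-8,10,0,-0.087,0],[3,-8,10,0,-0.087,0],[4,-8,10,0,-0.087,0],[5,-8,9,0,-0.087,0],[6,-8,9,0,-0.087,0],[7,-8,8,0,-0.087,0],[7,-8,8,0,-0.087,0],[8,-8,7,0,-0.087,0],[9,-8,6,0,-0.087,0],[0,0,0,0,0,0],[0,0,0,0,0,0]]]}}

```text
clock: 6.67
tcp_pos: [417.8, -195.7, 189.5]
tool_rot: [0.704, 0.194, 0.212, -0.649]
contact_force: [0.3, -0.4, -0.6]
finger_gap: 0.486
```

```bash
python3 - <<'E'
import sys; sys.path.insert(0,'.')
from fin import *
from cell import manip
o=manip.get_obs();T=toolT(o);print(o["clock"],o["tcp_pos"].round(1),o["joints"].round(3),o["finger_gap"],o["contact_force"].round(1))
print("bottle axis",(T[:3,:3]@aT).round(3),"foot",(T[:3,:3]@fT+T[:3,3]).round(1))
p,Rt=final([420,-210,15.]); plan(T,p,Rt,10)
for n in("top","scene","wrist"): cv2.imwrite(f"pics/{n}4.png",manip.camera(n))
a=cv2.imread("pics/scene4.png")[120:320,130:330];b=cv2.imread("pics/top4.png")[100:300,170:370]
cv2.imwrite("pics/c4.png",cv2.resize(np.hstack([a,b]),None,fx=2,fy=2,interpolation=cv2.INTER_CUBIC))
E
```

```text
6.6667 [ 417.8 -195.7  189.5] [-0.152  0.153 -0.791  0.291 -0.947  1.162] 0.48591602858455263 [ 0.3 -0.4 -0.6]
bottle axis [ 0.    -0.008  1.   ] foot [ 417.5 -209.6  138.4]
total shift [   2.5    0.  -123.6] turn/row [ 0.0001 -0.0008 -0.0002] tot deg 0.5 mm/row 12.4
[6.8, 0.3, -10.3, 0.0, -0.001, -0.0],
[6.8, 0.3, -10.3, 0.0, -0.001, -0.0],
[6.8, 0.3, -10.3, 0.0, -0.001, -0.0],
[6.8, 0.3, -10.3, 0.0, -0.001, -0.0],
[6.8, 0.3, -10.3, 0.0, -0.001, -0.0],
[6.8, 0.3, -10.3, 0.0, -0.001, -0.0],
[6.8, 0.3, -10.3, 0.0, -0.001, -0.0],
[6.8, 0.3, -10.3, 0.0, -0.001, -0.0],
[6.8, 0.3, -10.3, 0.0, -0.001, -0.0],
[6.7, 0.3, -10.3, 0.0, -0.001, -0.0],
```

View pics/c4.png

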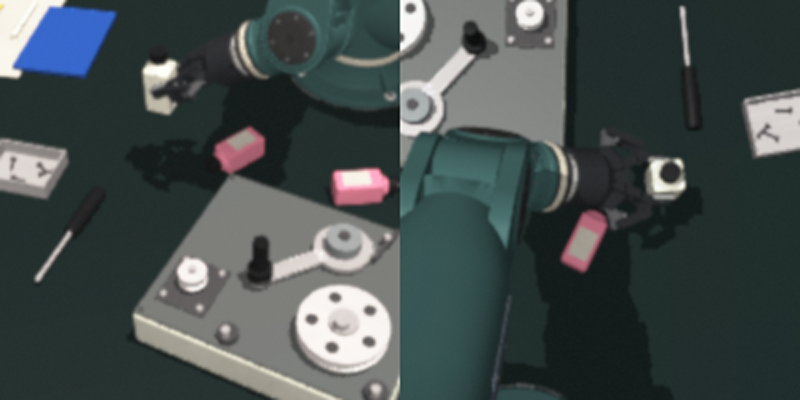

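View pics/wrist4.png

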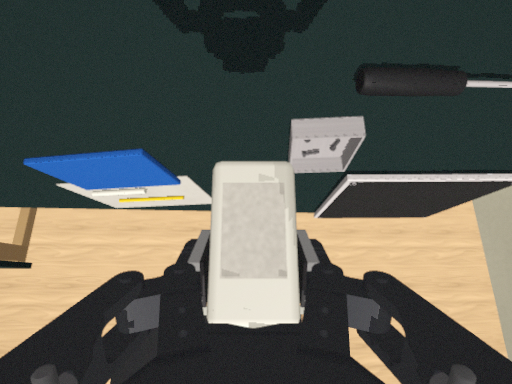

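Both views show the bottle upright in the jaws (white body, black cap on top), with its position in the grip unchanged. I'm lowering it, shifted another 15 mm to the right for room.

Request:
{"fn": "step_arm", "kwargs": {"motion": [[[9,0,-9,0,0,0],[9,0,-9,0,0,0],[9,0,-9,0,0,0],[8,0,-10,0,0,0],[8,0,-10,0,0,0],[8,0,-10,0,0,0],[8,0,-10,0,0,0],[7,0,-10,0,0,0],[7,0,-10,0,0,0],[7,0,-10,0,0,0],[0,0,0,0,0,0]]]}}

```text
clock: 7.73
tcp_pos: [420.1, -209.8, 64.0]
tool_rot: [0.704, 0.194, 0.212, -0.649]
contact_force: [-0.5, 0.2, -1.1]
finger_gap: 0.485
```

```bash
python3 - <<'E'
import sys; sys.path.insert(0,'.')
from fin import *
from cell import manip
o=manip.get_obs();T=toolT(o);print(o["clock"],o["tcp_pos"].round(1),o["joints"].round(3),o["finger_gap"],o["contact_force"].round(1))
print("bottle axis",(T[:3,:3]@aT).round(3),"foot",(T[:3,:3]@fT+T[:3,3]).round(1)); print("1mm down in tool",(T[:3,:3].T@[0,0,-1]).round(3))
cv2.imwrite("pics/scene5.png",cv2.resize(manip.camera("scene")[110:260,120:320],None,fx=4,fy=4,interpolation=cv2.INTER_CUBIC))
E
```

```text
7.7333 [ 420.1 -209.8   64. ] [-0.186  0.41  -0.995 -0.215 -0.936  1.108] 0.48546549193597294 [-0.5  0.2 -1.1]
bottle axis [-0.001 -0.007  1.   ] foot [ 419.9 -223.8   12.9]
1mm down in tool [ 0.55   0.001 -0.835]
```

View pics/scene5.png

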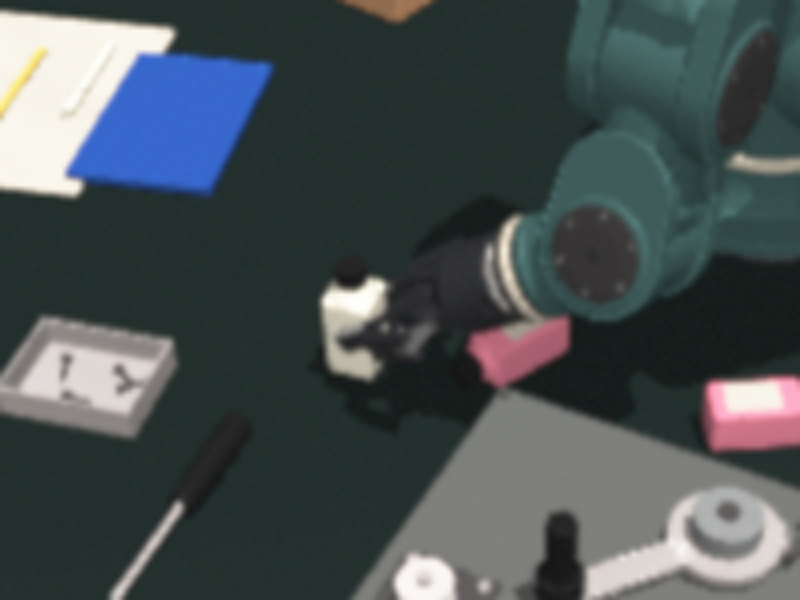

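Request:
{"fn": "step_arm", "kwargs": {"motion": [[[2.2,0,-3.3,0,0,0],[1.7,0,-2.5,0,0,0],[1.1,0,-1.7,0,0,0],[0.5,0,-0.8,0,0,0],[0,0,0,0,0,0]]]}}

```text
clock: 8.2
tcp_pos: [419.6, -209.8, 55.5]
tool_rot: [0.705, 0.194, 0.211, -0.649]
contact_force: [-0.2, -0.8, -1.2]
finger_gap: 0.489
```

Request:
{"fn": "step_arm", "kwargs": {"motion": [[[0.5,0,-0.8,0,0,0],[0.5,0,-0.8,0,0,0],[0,0,0,0,0,0]]]}}

```text
clock: 8.45
tcp_pos: [419.6, -209.9, 53.7]
tool_rot: [0.705, 0.194, 0.21, -0.649]
contact_force: [-0.2, 0.7, 1.7]
finger_gap: 0.489
```

Request:
{"fn": "step_arm", "kwargs": {"motion": [[[0.5,0,-0.8,0,0,0],[0,0,0,0,0,0]]]}}

```text
clock: 8.62
tcp_pos: [419.8, -210.0, 53.6]
tool_rot: [0.705, 0.194, 0.209, -0.649]
contact_force: [-2.3, 4.7, 12.8]
finger_gap: 0.49
```

The force jumped to 12.8 N, so the bottle is on the bench. Opening the jaws.

Request:
{"fn": "step_arm", "kwargs": {"motion": [[[-0.3,0,0.4,0,0,0],[0,0,0,0,0,0],[0,0,0,0,0,0],[0,0,0,0,0,0],[0,0,0,0,0,0],[0,0,0,0,0,0],[0,0,0,0,0,0],[0,0,0,0,0,0]]], "gripper": -1}}

```text
clock: 9.28
tcp_pos: [419.5, -209.8, 53.1]
tool_rot: [0.705, 0.194, 0.211, -0.649]
contact_force: [-0.1, 0.5, 0.0]
finger_gap: 1.002
```

```bash
python3 - <<'E'
import sys; sys.path.insert(0,'.')
from fin import *
from cell import manip
o=manip.get_obs();print(o["clock"],o["finger_gap"],o["contact_force"].round(1))
a=cv2.resize(manip.camera("scene")[140:240,160:285],None,fx=3.2,fy=3.2,interpolation=cv2.INTER_CUBIC)
b=cv2.resize(manip.camera("wrist"),(400,320))
a=cv2.resize(a,(400,320));cv2.imwrite("pics/c6.png",np.hstack([a,b]))
E
```

```text
9.2833 1.0017233740828704 [-0.1  0.5  0. ]
```

View pics/c6.png

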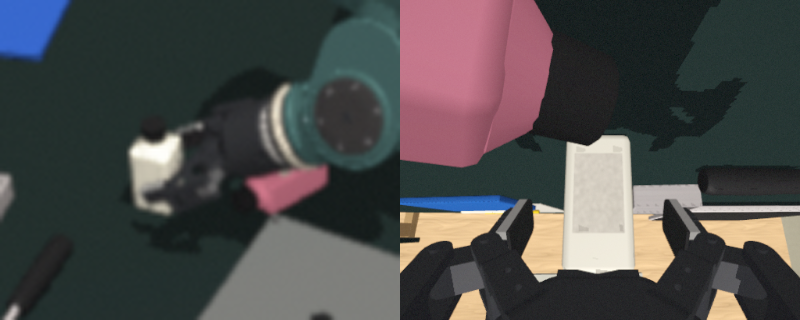

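The bottle stands on its foot with the jaws wide open and no contact force. Backing out along the tool axis.

Request:
{"fn": "step_arm", "kwargs": {"motion": [[[-6,0,0,0,0,0],[-10,0,0,0,0,0],[-14,0,0,0,0,0],[-15,0,0,0,0,0],[-15,0,2,0,0,0],[-15,0,6,0,0,0],[-15,0,10,0,0,0],[-15,0,15,0,0,0],[-15,0,20,0,0,0],[-10,0,20,0,0,0]]]}}

```text
clock: 10.22
tcp_pos: [413.8, -140.8, 186.8]
tool_rot: [0.705, 0.194, 0.211, -0.649]
contact_force: [-0.3, 0.1, 0.1]
finger_gap: 0.999
```

```bash
python3 - <<'E'
import sys; sys.path.insert(0,'.')
from h import *
from cell import manip
o=manip.get_obs();T=toolT(o);print(o["clock"],o["tcp_pos"].round(1),o["joints"].round(2),o["contact_force"].round(1))
cv2.imwrite("pics/top7.png",manip.camera("top"))
cv2.imwrite("pics/wr7.png",manip.camera("wrist"))
pv=np.array([545.5,142.5]);k=np.array([643,55.]);print("arm ang",np.arctan2(*(k-pv)[::-1]),np.linalg.norm(k-pv))
# jaws tangential at rest: y axis along tangent
phi=-.728;t=np.array([np.sin(phi),-np.cos(phi),0]) # clockwise tangent
print("tangent",t, "dot", T[:3,1]@t)
for s in(1,-1):
  print(s);plan(T,[643,55,240],frame([0,0,-1],s*t),20)
E
```

```text
10.2167 [ 413.8 -140.8  186.8] [-0.01  0.19 -0.73  0.51 -0.98  1.4 ] [-0.3  0.1  0.1]
arm ang -0.73139666302148 131.00572506573903
tangent [-0.66537795 -0.74650665  0.        ] dot -0.7249228768282604
1
total shift [229.2 195.8  53.2] turn/row [ 0.1071  0.0231 -0.0578] tot deg 141.9 mm/row 15.3
[-8.8, 12.2, -2.6, 0.107, 0.023, -0.058],
[-9.4, 11.3, -4.1, 0.107, 0.023, -0.058],
[-9.9, 10.3, -5.5, 0.107, 0.023, -0.058],
[-10.4, 9.0, -6.7, 0.107, 0.023, -0.058],
[-10.7, 7.6, -7.9, 0.107, 0.023, -0.058],
[-10.9, 6.1, -8.9, 0.107, 0.023, -0.058],
[-11.0, 4.5, -9.7, 0.107, 0.023, -0.058],
[-11.0, 2.8, -10.3, 0.107, 0.023, -0.058],
[-10.8, 1.0, -10.8, 0.107, 0.023, -0.058],
[-10.6, -0.8, -11.0, 0.107, 0.023, -0.058],
[-10.2, -2.6, -11.1, 0.107, 0.023, -0.058],
[-9.8, -4.3, -11.0, 0.107, 0.023, -0.058],
[-9.2, -6.0, -10.6, 0.107, 0.023, -0.058],
[-8.6, -7.6, -10.1, 0.107, 0.023, -0.058],
[-7.9, -9.2, -9.4, 0.107, 0.023, -0.058],
[-7.1, -10.6, -8.5, 0.107, 0.023, -0.058],
[-6.3, -11.8, -7.5, 0.107, 0.023, -0.058],
[-5.4, -12.9, -6.3, 0.107, 0.023, -0.058],
[-4.5, -13.8, -5.0, 0.107, 0.023, -0
[... 279 characters left out ...]
3.0, -2.5, -0.035, 0.047, 0.019],
[-7.4, 13.2, -2.4, -0.035, 0.047, 0.019],
[-7.0, 13.4, -2.2, -0.035, 0.047, 0.019],
[-6.7, 13.6, -2.1, -0.035, 0.047, 0.019],
[-6.3, 13.8, -1.9, -0.035, 0.047, 0.019],
[-6.0, 14.0, -1.7, -0.035, 0.047, 0.019],
[-5.6, 14.1, -1.5, -0.035, 0.047, 0.019],
[-5.3, 14.3, -1.3, -0.035, 0.047, 0.019],
[-5.0, 14.4, -1.0, -0.035, 0.047, 0.019],
[-4.7, 14.6, -0.7, -0.035, 0.047, 0.019],
[-4.4, 14.7, -0.4, -0.035, 0.047, 0.019],
[-4.1, 14.7, -0.1, -0.035, 0.047, 0.019],
[-3.8, 14.8, 0.2, -0.035, 0.047, 0.019],
[-3.5, 14.9, 0.5, -0.035, 0.047, 0.019],
[-3.3, 14.9, 0.9, -0.035, 0.047, 0.019],
[-3.1, 14.9, 1.3, -0.035, 0.047, 0.019],
[-2.9, 14.9, 1.6, -0.035, 0.047, 0.019],
```

View pics/top7.png

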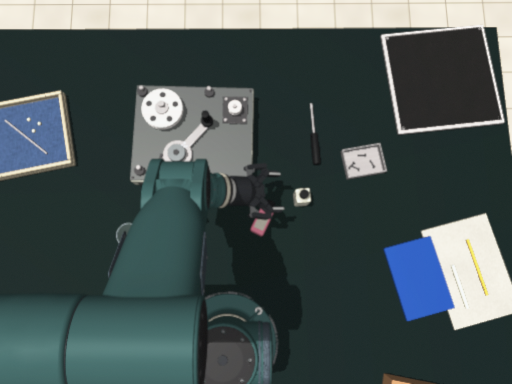

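View pics/wr7.png

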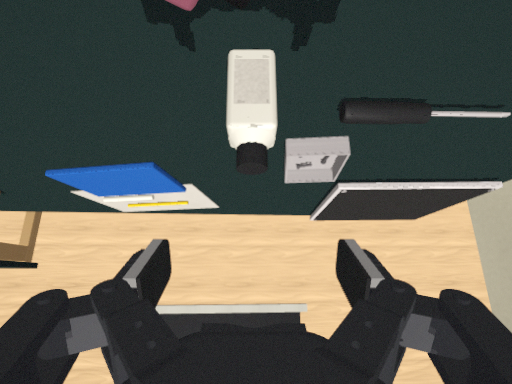

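The bottle stands at top-view (303,197), and the beaker, screwdriver and dish are unchanged. Next I'm moving above the knob with the tool down and the jaws along the swing tangent.

Request:
{"fn": "step_arm", "kwargs": {"motion": [[[-9,12,-3,-0.035,0.047,0.019],[-8,12,-3,-0.035,0.047,0.019],[-8,13,-3,-0.035,0.047,0.019],[-8,13,-2,-0.035,0.047,0.019],[-7,13,-2,-0.035,0.047,0.019],[-7,13,-2,-0.035,0.047,0.019],[-7,14,-2,-0.035,0.047,0.019],[-6,14,-2,-0.035,0.047,0.019],[-6,14,-2,-0.035,0.047,0.019],[-6,14,-1,-0.035,0.047,0.019]]]}}

```text
clock: 11.15
tcp_pos: [528.4, -43.3, 211.2]
tool_rot: [0.717, 0.233, 0.459, -0.471]
contact_force: [1.0, 1.3, 0.5]
finger_gap: 1.002
```

Request:
{"fn": "step_arm", "kwargs": {"motion": [[[-5,14,-1,-0.035,0.047,0.019],[-5,14,-1,-0.035,0.047,0.019],[-5,15,-1,-0.035,0.047,0.019],[-4,15,0,-0.035,0.047,0.019],[-4,15,0,-0.035,0.047,0.019],[-4,15,0,-0.035,0.047,0.019],[-3,15,1,-0.035,0.047,0.019],[-3,15,1,-0.035,0.047,0.019],[-3,15,1,-0.035,0.047,0.019],[-3,15,2,-0.035,0.047,0.019],[0,0,0,0,0,0]]]}}

```text
clock: 12.07
tcp_pos: [645.5, 54.1, 236.3]
tool_rot: [0.661, 0.251, 0.662, -0.249]
contact_force: [0.8, -0.4, -1.6]
finger_gap: 0.999
```

```bash
python3 - <<'E'
import sys; sys.path.insert(0,'.')
from h import *
from cell import manip
o=manip.get_obs();T=toolT(o);print(o["clock"],o["tcp_pos"].round(1),o["joints"].round(2));np.save("T_w8.npy",T)
im=manip.camera("wrist");cv2.imwrite("pics/w8.png",im)
W=manip.camera_params("wrist");C=T@W["T_tool_cam"]
print("pred knob top, knob base",project(W,[[643,55,165],[643,55,115]],C).round(0))
phi=-.728;t=np.array([np.sin(phi),-np.cos(phi),0])
plan(T,[643,55,146],frame([0,0,-1],-t),8)
E
```

```text
12.0667 [645.5  54.1 236.3] [-0.04  0.49  0.25  1.33  0.    0.68]
pred knob top, knob base [[251. 209.]
 [251. 190.]]
total shift [ -2.5   0.9 -90.3] turn/row [ 0.0008 -0.0004 -0.0003] tot deg 0.4 mm/row 11.3
[11.3, -0.2, -0.3, 0.001, -0.0, -0.0],
[11.3, -0.2, -0.3, 0.001, -0.0, -0.0],
[11.3, -0.1, -0.3, 0.001, -0.0, -0.0],
[11.3, -0.1, -0.3, 0.001, -0.0, -0.0],
[11.3, -0.1, -0.3, 0.001, -0.0, -0.0],
[11.3, -0.1, -0.3, 0.001, -0.0, -0.0],
[11.3, -0.1, -0.3, 0.001, -0.0, -0.0],
[11.3, -0.1, -0.3, 0.001, -0.0, -0.0],
```

View pics/w8.png

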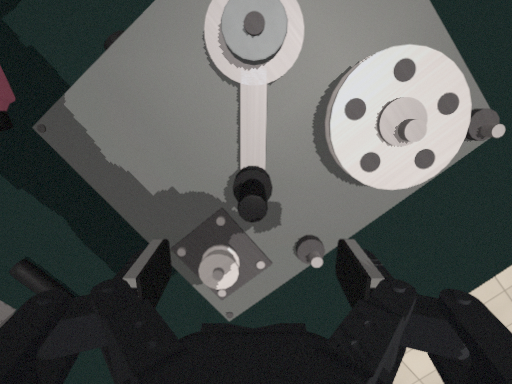

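The knob top is at (252,208) against a predicted (251,209), and the arm lies vertical in the picture, so the jaws line up with the swing tangent. Descending and gripping.

Request:
{"fn": "step_arm", "kwargs": {"motion": [[[12,0,0,0,0,0],[14,0,0,0,0,0],[14,0,-1,0,0,0],[14,0,-1,0,0,0],[14,-1,-1,0,0,0],[12,0,0,0,0,0],[9,0,0,0,0,0],[0,0,0,0,0,0]]]}}

```text
clock: 12.78
tcp_pos: [639.5, 55.2, 147.0]
tool_rot: [0.661, 0.25, 0.662, -0.25]
contact_force: [0.1, 0.3, -0.3]
finger_gap: 1.004
```

Request:
{"fn": "step_arm", "kwargs": {"motion": [[[0,0,0,0,0,0],[0,0,0,0,0,0],[0,0,0,0,0,0],[0,0,0,0,0,0],[0,0,0,0,0,0],[0,0,0,0,0,0],[0,0,0,0,0,0],[0,0,0,0,0,0],[0,0,0,0,0,0],[0,0,0,0,0,0],[0,0,0,0,0,0],[0,0,0,0,0,0]]], "gripper": 1, "squeeze": 50}}

```text
clock: 13.78
tcp_pos: [641.3, 55.4, 149.4]
tool_rot: [0.662, 0.251, 0.661, -0.249]
contact_force: [2.4, 2.1, 6.2]
finger_gap: 0.242
```

```bash
python3 - <<'E'
import sys; sys.path.insert(0,'.')
from h import *
from cell import manip
o=manip.get_obs();T=toolT(o);print(o["clock"],o["tcp_pos"].round(1),o["finger_gap"],o["contact_force"].round(1),T[:3,:3].round(3))
im=manip.camera("wrist");cv2.imwrite("pics/w9.png",im)
# arc: grasp point around pivot
pv=np.array([545.5,142.5]);r=T[:2,3]-pv;print("r",np.linalg.norm(r),"ang",np.arctan2(r[1],r[0]))
n=20;dq=-.80/n
Rc=T[:3,:3].copy();p=r.copy()
c,s=np.cos(dq),np.sin(dq);M=np.array([[c,-s],[s,c]]);dR=R.from_rotvec([0,0,dq]).as_matrix()
for i in range(2):
    pn=M@p;print((Rc.T@np.r_[pn-p,0]).round(2), R.from_matrix(Rc.T@dR@Rc).as_rotvec().round(4));p=pn;Rc=dR@Rc
E
```

```text
13.7833 [641.3  55.4 149.4] 0.24156362888074256 [2.4 2.1 6.2] [[ 0.003  0.662  0.75 ]
 [ 0.001  0.75  -0.662]
 [-1.     0.003  0.001]]
r 129.48429460299346 ang -0.7374277422670974
[-0.01 -5.18 -0.18] [ 0.04   -0.0001 -0.    ]
[-0.01 -5.18 -0.18] [ 0.04   -0.0001 -0.    ]
```

View pics/w9.png

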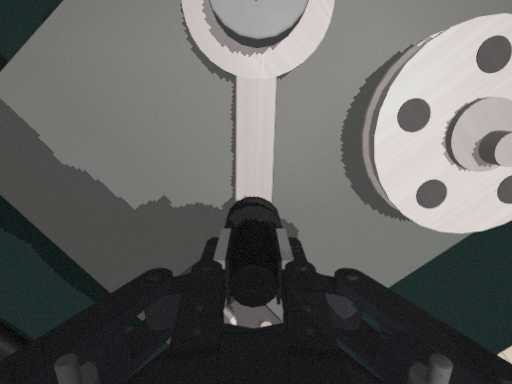

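The knob is gripped, centred between the pads (gap about 21 mm). I'm swinging it back along the 131 mm arc, turning the tool with it.

Request:
{"fn": "step_arm", "kwargs": {"motion": [[[0,-5.2,-0.1,0.04,0,0],[0,-5.2,-0.1,0.04,0,0],[0,-5.2,-0.1,0.04,0,0],[0,-5.2,-0.1,0.04,0,0],[0,-5.2,-0.1,0.04,0,0],[0,-5.2,-0.1,0.04,0,0],[0,-5.2,-0.1,0.04,0,0],[0,-5.2,-0.1,0.04,0,0],[0,-5.2,-0.1,0.04,0,0],[0,-5.2,-0.1,0.04,0,0]]]}}

```text
clock: 14.67
tcp_pos: [599.7, 25.0, 149.4]
tool_rot: [0.598, 0.378, 0.598, -0.375]
contact_force: [0.1, 10.4, 7.8]
finger_gap: 0.244
```

```bash
python3 - <<'E'
import sys; sys.path.insert(0,'.')
from h import *
from cell import manip
o=manip.get_obs();T=toolT(o);pv=np.array([545.5,142.5]);r=T[:2,3]-pv
print(o["clock"],o["tcp_pos"].round(1),o["finger_gap"].round(3),o["contact_force"].round(1),"r",np.linalg.norm(r),"q",-.728-np.arctan2(r[1],r[0]))
E
```

```text
Traceback (most recent call last):
AttributeError: 'float' object has no attribute 'round'
```

Request:
{"fn": "step_arm", "kwargs": {"motion": [[[0,-5.2,-0.1,0.04,0,0],[0,-5.2,-0.1,0.04,0,0],[0,-5.2,-0.1,0.04,0,0],[0,-5.2,-0.1,0.04,0,0],[0,-5.2,-0.1,0.04,0,0],[0,-5.2,-0.1,0.04,0,0],[0,-5.2,-0.1,0.04,0,0],[0,-5.2,-0.1,0.04,0,0],[0,-5.2,-0.1,0.04,0,0],[0,-5.2,-0.1,0.04,0,0],[0,0,0,0,0,0],[0,0,0,0,0,0]]]}}

```text
clock: 15.67
tcp_pos: [550.0, 13.0, 149.4]
tool_rot: [0.512, 0.49, 0.512, -0.486]
contact_force: [3.5, 15.0, 6.9]
finger_gap: 0.246
```

```bash
python3 - <<'E'
import sys; sys.path.insert(0,'.')
from h import *
from cell import manip
o=manip.get_obs();T=toolT(o);pv=np.array([545.5,142.5]);r=T[:2,3]-pv
print(o["clock"],o["tcp_pos"].round(1),o["finger_gap"],o["contact_force"].round(1),"r",np.linalg.norm(r),"q",-.731-np.arctan2(r[1],r[0]),T[:3,1].round(3))
for n in("top","scene","wrist"): cv2.imwrite(f"pics/{n}10.png",manip.camera(n))
a=cv2.imread("pics/scene10.png")[130:330,160:400];b=cv2.imread("pics/top10.png")[70:270,120:360]
cv2.imwrite("pics/c10.png",cv2.resize(np.hstack([a,b]),None,fx=1.66,fy=1.66,interpolation=cv2.INTER_CUBIC))
E
```

```text
15.6667 [550.   13.  149.4] 0.2460818645675099 [ 3.5 15.   6.9] r 129.5612519681608 q 0.8049789606823451 [0.999 0.049 0.003]
```

View pics/c10.png

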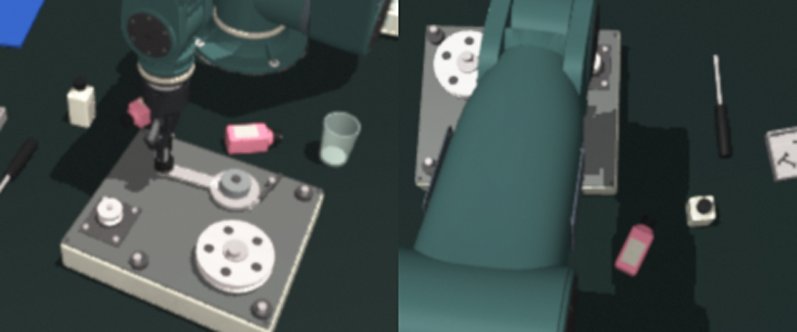

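View pics/wrist10.png

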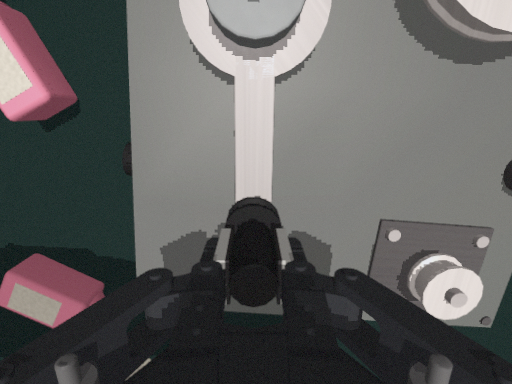

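The pads still hold the knob as before. q is about 0.80 from the position and 0.79 from the orientation. I'll relax the radial preload by 1 mm, settle, and check stillness, the pawl and the bottle.

Request:
{"fn": "step_arm", "kwargs": {"motion": [[[0,0,-0.5,0,0,0],[0,0,-0.5,0,0,0],[0,0,0,0,0,0],[0,0,0,0,0,0],[0,0,0,0,0,0],[0,0,0,0,0,0]]]}}

```text
clock: 16.32
tcp_pos: [550.3, 13.1, 149.4]
tool_rot: [0.512, 0.489, 0.512, -0.486]
contact_force: [4.5, 8.0, 6.7]
finger_gap: 0.239
```

```bash
python3 - <<'E'
import sys; sys.path.insert(0,'.')
from h import *
from cell import manip
pv=np.array([545.5,142.5])
for n in("scene","top","scene"):
    o=manip.get_obs();T=toolT(o);r=T[:2,3]-pv
    print(o["clock"],o["tcp_pos"].round(2),round(o["finger_gap"],3),o["contact_force"].round(1),"q",round(-.728-np.arctan2(r[1],r[0]),3),"maxvel",abs(o["joint_vel"]).max().round(4))
    im=manip.camera(n);cv2.imwrite(f"pics/{n}11.png",im)
S=manip.camera_params("scene");P=manip.camera_params("top")
im0=cv2.imread("pics/scene0.png");im=cv2.imread("pics/scene11.png")
z=lambda i,a:cv2.resize(i[a[0]:a[1],a[2]:a[3]],(390,400),interpolation=cv2.INTER_CUBIC)
cv2.imwrite("pics/c11.png",np.hstack([z(im0,(220,272,285,335)),z(im,(220,272,285,335))]))
cv2.imwrite("pics/c11b.png",np.hstack([z(im,(165,217,185,235)),z(cv2.imread("pics/top11.png"),(165,225,275,333))]))
# arm direction by rays: pivot + angle from knob base in scene
E
```

```text
16.3167 [550.33  13.11 149.39] 0.239 [4.5 8.  6.7] q 0.805 maxvel 0.0022
16.3667 [550.32  13.14 149.4 ] 0.245 [3.3 7.5 7.6] q 0.806 maxvel 0.0017
16.4167 [550.31  13.12 149.39] 0.247 [3.  7.4 8.2] q 0.806 maxvel 0.0014
```

View pics/c11.png

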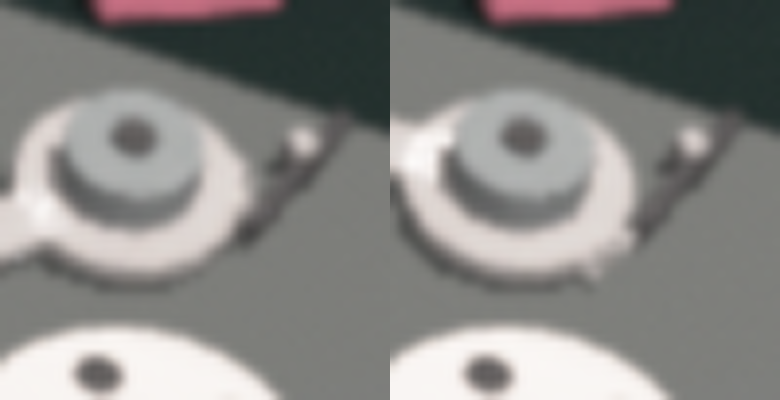

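View pics/c11b.png

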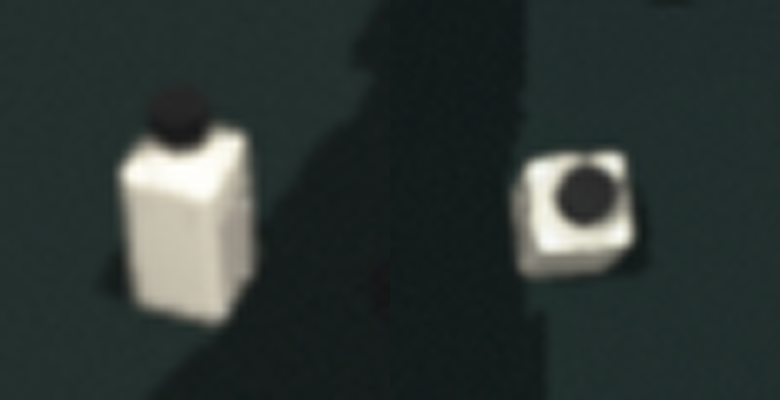

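The teeth have turned past the pawl tip, and the pawl sits at the same angle as in the first picture, so it has dropped in. The bottle stands upright and the arm is still. Handing in.

```bash
python3 - <<'E'
from cell import manip
print(manip.hand_in())
E
```

```text
the job is handed in; nothing more can be done
None
```

The bottle is standing upright on the bench and the tensioner arm is held at about 0.80 rad, past the third click (0.70). I handed the job in at about 16.4 s; it reports no verdict.

**Bottle:** I gripped the white, black-capped bottle, turned it upright and stood it at about (420, -224) mm, right-front of the shaker and clear of it. It was let go with no contact force left. The last pictures show it upright on its foot.

**Tensioner:** The grip on the knob is set to 50 N.
- **Angle:** I estimated 0.805 rad from the hand's position and 0.79 rad from its orientation. Both are past 0.72 and short of the 0.90 end stop.
- **Stillness:** the arm's joints were moving at under 0.003 rad/s.
- **Pawl:** I judged it only by eye. It sits at the same angle as at the start, with the disc's teeth turned past it.

**Off the plan:**
- The knob still pulls on the gripper with about 7 N towards the hinge and 8 N upward. I eased the pull towards the hinge from 15 N.
- The force reading along the swing was 3–4.5 N, below the roughly 6.7 N I expected from the spring. I took this to be friction and left it.

The beaker, screwdriver, dish and pink look-alike bottles look undisturbed in the pictures, but I did not measure them again.

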